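Press a test card on the spectrometer's crystal: foot down, four clicks of load, hold

ROBOT

A 6-joint arm with a two-finger parallel gripper is mounted at the origin on a cart in front of the work surface, level with it; the furniture and walls round the work are solid. World frame = base frame: x ahead of the robot, y to its left, z up, the work surface at z = 0. Lengths are in m, angles in rad, forces in N, time in s.
With the tool pointing down it reaches from about 0.4 to 0.925 m from the base axis. Payload 3.4 kg.
Tool frame: the origin (TCP) lies midway between the tips of the shut fingers; the grasp point (between the pads) lies 19 mm behind it; y points along the fingers, x is the direction in which the jaws open and shut, and the axes are right-handed (so a half turn about y gives the same grasp; the last joint's range is limited). The gripper opens to 85 mm and grips with 20 to 120 N. Pads are 22 mm wide; open, the fingers measure 114 mm over their backs; the gripper's body (76 mm by 85 mm) begins 54 mm behind the grasp point. The pads swing forward as they close: fully open they stand 13 mm farther back than shut.
Start: joints at [-1.246, 0.307, 1.506, -0, 1.328, -0.073], TCP at [0.223, -0.53, 0.231] pointing down, gripper open.
Joint ranges: [-3.12, 3.12], [-1.05, 2.28], [0.14, 2.33], [-1.42, 4.57], [0.1, 2.73], [-2.68, 2.68]. Speed limits (rad/s): [2.57, 2.57, 3.14, 3.14, 3.14, 3.14].

INTERFACE

Orientations are given as a rotation vector (axis times angle).
In Python, from station import arm gives the robot as it stands. The module is installed in compiled form; this text tells all that it offers.
- The arm moves only by the shell command python3 -m creep 'ROWS'. ROWS is JSON, a list that holds one entry, the list of rows, each a list of 7 numbers: the shift along the tool's x, y, z in cm, then the turn, a rotation vector about the tool's x, y, z in degrees, then the closure, from 0 (fully open) to 1 (shut). A call has 1 to 12 rows; each row is the pose to reach, as a shift and turn from the pose commanded when the call began, along the tool's axes at that moment; what a row does not reach only later rows make up. A row lasts 1/8 s, in which the tool goes at most 62.5 mm and 10.7 degrees, less where a joint would pass 70% of its speed; a pose out of reach is approached as far as the arm can. A call with a gripper value outside its range is refused whole. The fingers move at their own pace and stop on an object; the grip force is fixed at half the most. Time passes only in rows, so rows that repeat a pose let the fingers close. It gives the time, the measured TCP pose, the force and the opening at its end, in the units of the state.
- arm.observe(): the state, without advancing time (a new reading comes with each control period).
- arm.capture(name): name is "scene" or "side" or "wrist"; returns a dict with "pixels" (480x640x3 uint8, red, green, blue), "vertical_fov" (degrees; the focal length in pixels is half the picture's height over the tangent of half this angle, whatever the lens; pixels are square), "cx", "cy" (the principal point, pixels), "k1" (the pictures are not rectified: a ray, as slopes to the right and down, at radius r is drawn at 1 + k1 r^2 times it, then the intrinsics apply), "R" (3x3) and "t" (3): a world point X has camera coordinates R X + t. Camera axes: x right, y down, z forward; pixel columns grow to the right and rows downward; lengths in m; the calibration is good to about 2 mm. A picture is of the moment at which its call begins. There is no depth.
- arm.close_job(): hands the job in, once; it reports no verdict.
Trained networks look in the newest picture that a camera, given by its name, has taken for a name from the list of things; names that differ only in an ending like _2 or _b are one class to them, and where a whole thing is asked for, a point or a joint stands for the part that bears it (a point fixed in the world has none). Each returns a list of dicts, best first, with "score" (0 to 1); they miss things now and then, are a little off and sometimes report something else, mostly with a low value. They report only what shows in the picture. A call takes as long as a camera call.
- arm.boxes_of(camera, target): "rect" ([centre column, centre row, width, height] in pixels, round what is visible of it).
- arm.regions_of(camera, target): "pixels" (480x640 bool, what is visible of it) and "rect" ([centre column, centre row, width, height] in pixels, round what is visible of it).
The state is a dict: "t": time; "joint_pos": joint angles; "qvel": joint speeds; "joint_efforts": joint torques, N m; "ee_pos": TCP position; "orientation": TCP orientation; "ft_force": force on the tool from outside, world axes, zero at the start; "ft_torque": the same for the moment, N m; "width": finger opening in m.
Only numpy, scipy, OpenCV 4.12 (cv2) and the standard library are available. Lean on these libraries where they do the work, as an engineer would, in place of code of your own. Each camera call takes 0.05 s, during which the arm holds its last target. There are 200 camera calls.

TASK

The spectrometer is about to scan the test card on its crystal: first push the small lifter lever on the left of the press head all the way down, so that the press foot comes down on the card, then push the load lever on the right of the head down four clicks of its ratchet from rest, no more, counting them by feel. The load lever springs back if you let go, so keep holding it at the fourth click while the scan runs: finish while still holding it there, with the card still in place and everything else on the bench left as it stands.

Things in the scene. Friction and masses are not known exactly. Their poses are not given: they have to be found in the camera images.
- spectrometer: bench infrared spectrometer with a sample press, fixed in place; position and yaw vary. White housing 250 mm deep (x), 200 wide (y), 85 high. Origin under its centre; own x to its back, y to its left, z up; the front with the display faces -x. On top an aluminium C-frame whose head (x -78 to 52, y -25 to 25, z 135 to 190 mm, with a rod up to z 222 mm) overhangs the crystal plate
- load_hinge (a point): point on the load lever's axis level with the middle of the grip; spectrometer frame (0, -72, 162) mm. The axis runs along the spectrometer's y. The lever has a toothed ratchet wheel 90 mm across on the right flank (-y) of the head
- load_grip (a point): middle of the load lever's grip: black cylinder 18 mm thick, 46 mm long, parallel to the spectrometer's y, 140 mm from the axis, at the end of a 10 mm steel rod. At rest the rod points forward (-x) and 38 degrees up, grip centre at z 248 mm. Pushed down, it swings in the spectrometer's upright x-z plane
- load_lever (a joint): angle of the load lever, rad: 0 at rest, growing as the grip goes down, end stop 1.047. A sprung pawl drops into a notch (one click) every 0.1745 rad (10 degrees, 24 mm at the grip): 0.175, 0.349, 0.524, fourth 0.698, fifth 0.873; midway between notches it rides over a tooth
- lift_hinge (a point): axis of the lifter lever at the middle of its grip's length; spectrometer frame (-40, 51, 165) mm; the axis runs along the spectrometer's y.
- lift_grip (a point): middle of the lifter lever's grip: black cylinder 13 mm thick, 26 mm long, parallel to the spectrometer's y, at the end of an 8 mm steel rod, 90 mm from the axis, on the left flank (+y) of the head; swings in the spectrometer's upright x-z plane
- lift_lever (a joint): angle of the lifter lever, rad: 0 is up (rod forward and 40 degrees above level, press foot 6 mm above the card), 1.0 is fully down at its stop (17 degrees below level, foot on the card). Starts at 0 to 0.12. It stays where it is left; pushing its grip down takes 1 to 2 N
- anvil: press foot: steel spindle 11 mm thick with a foot 18 mm across, under the head, over the crystal; moves only up and down; origin at the middle of its underside. Lifter down lets it onto the card with about 3.5 N; each click of the load lever adds about 2 N through a spring
- card: the sample: a cream plastic test card 21 x 68 x 5 mm, loose, lying across the crystal plate under the press foot; origin under its centre, long axis along its own y.
- crystal (a point): middle of the top of the round steel crystal plate (74 mm across, 89 mm above the worktop), straight under the press foot; spectrometer frame (-50, 0, 89) mm.
- timer: bench timer, white, flat, 58 x 66 x 18 mm (bystander)
- tweezers: steel tweezers lying flat, 16 x 135 x 10 mm, long axis along their own y (bystander)
- petri_dish: clear round dish, 62 mm across, 13 mm high (bystander)
- sample_cup: clear open cup, 50 mm across, 87 mm high, standing to the left of the spectrometer (bystander)
- spare_card: a second test card like the sample, 21 x 68 x 5 mm, lying on the bench at the front right (bystander)
- cup_lid: round cream cup lid, 52 mm across, 17 mm high, lying on top of the spectrometer's housing behind the press, at its left (bystander)
- load_arm (a point): the load lever's rod and grip, one rigid part; this point is on the rod, midway between axis and grip. With the foot down the push at the grip jumps up about 4 N as it leaves a notch (to 4.5 N from rest, 6.5 N from the fourth), then falls steadily until the next notch (0.7 N at the first, 2.2 N at the fourth). Let go, it springs all the way back up

How it is judged:
By the outcome, as a careful person would: the job done as asked, in the order asked, and still so for the second after the job is handed in, while the arm keeps its last pose, push and grip.
It also fails if it takes over 54 s, if anything falls off the work surface, if the arm or the gripper's body presses on something with over 40 N, if the wrist force passes 120 N, or if a joint passes its speed limit or range.

## Working session

There is one attempt and no reset: what is moved stays moved. The work goes in short steps, Python scripts to look and compute and a shell command to move; the robot and the scene stay as the last step left them, time stands still between calls to the robot, and variables do not carry over. Pictures are saved under pics/ and viewed, about 8 in all and at most 12, crops included, and the job is handed in when it is done.

```bash
mkdir -p pics; ls; cat > h.py <<'E'
import numpy as np,cv2
from station import arm
from scipy.spatial.transform import Rotation as Ro
def proj(c,X):
    X=np.atleast_2d(X)@np.array(c["R"]).T+np.array(c["t"]); s=X[:,:2]/X[:,2:]
    f=240/np.tan(np.radians(c["vertical_fov"])/2); r2=(s**2).sum(1,keepdims=True)
    return s*(1+c["k1"]*r2)*f+[c["cx"],c["cy"]]
def ray(c,p):
    f=240/np.tan(np.radians(c["vertical_fov"])/2); d=(np.array(p)-[c["cx"],c["cy"]])/f; s=d.copy()
    for _ in range(20): s=d/(1+c["k1"]*(s@s))
    R=np.array(c["R"]); o=-R.T@np.array(c["t"]); v=R.T@np.append(s,1); return o,v/np.linalg.norm(v)
def tri(rays):
    A=0;b=0
    for o,v in rays:
        P=np.eye(3)-np.outer(v,v);A=A+P;b=b+P@o
    return np.linalg.solve(A,b)
def save(n,c,crop=None,s=1):
    im=c["pixels"][:,:,::-1]
    if crop: im=im[crop[1]:crop[3],crop[0]:crop[2]]
    cv2.imwrite(n,cv2.resize(im,None,fx=s,fy=s,interpolation=cv2.INTER_CUBIC))
E
python3 - <<'E'
from h import *
s=arm.observe();print(s)
C={}
for n in("scene","side"):
    c=C[n]=arm.capture(n);save(f"pics/{n}0.png",c)
    print(n,c["vertical_fov"],c["k1"],-np.array(c["R"]).T@c["t"],np.array(c["R"])[2])
    for t in("spectrometer","load_grip","lift_grip","load_lever","lift_lever","anvil","card","crystal","cup_lid","sample_cup","spare_card","timer","tweezers","petri_dish"):
        print(t,[(np.round(b["rect"]).tolist(),round(b["score"],2)) for b in arm.boxes_of(n,t)[:2]])
E
```

```text
pics
{'t': 0.0, 'joint_pos': array([-1.24649835e+00,  3.07574600e-01,  1.50767638e+00,  6.53395905e-06,
        1.32837639e+00, -7.34810364e-02]), 'qvel': array([-5.80795006e-04,  2.36432393e-03,  5.49426134e-04, -7.78047424e-04,
       -3.57094128e-05, -5.16135096e-04]), 'joint_efforts': array([ 1.33230013e-03, -4.57552028e+01, -2.51915574e+01,  1.90381670e-04,
        1.31250432e-02, -9.31079427e-06]), 'ee_pos': array([ 0.22250753, -0.52945353,  0.23037898]), 'orientation': array([-1.37024202,  0.91254752, -0.90990741]), 'ft_force': array([ 1.12388969, -0.09717504,  0.32407829]), 'ft_torque': array([-0.01194774,  0.01153835, -0.00517106]), 'width': 0.08548322315279432}
scene 50.20988080583694 -0.03915584905716534 [-0.33549746 -0.59043617  1.09513808] [ 0.63178001  0.41157075 -0.65685884]
spectrometer [([394.0, 374.0, 26.0, 14.0], 0.7), ([343.0, 272.0, 78.0, 76.0], 0.63)]
load_grip []
lift_grip []
load_lever [([342.0, 273.0, 77.0, 80.0], 0.54)]
lift_lever []
anvil []
card []
crystal [([342.0, 273.0, 80.0, 70.0], 0.83)]
cup_lid []
sample_cup []
spare_card [([394.0, 375.0, 29.0, 14.0]
[... 259 characters left out ...]
27] [ 0.30257683 -0.84955123 -0.43209949]
spectrometer [([303.0, 242.0, 108.0, 110.0], 0.58)]
load_grip [([327.0, 200.0, 58.0, 30.0], 0.88)]
lift_grip [([330.0, 224.0, 32.0, 17.0], 0.59), ([303.0, 244.0, 102.0, 108.0], 0.48)]
load_lever [([326.0, 200.0, 59.0, 29.0], 0.83)]
lift_lever []
anvil []
card [([322.0, 253.0, 12.0, 14.0], 0.52), ([348.0, 370.0, 28.0, 23.0], 0.5)]
crystal [([301.0, 244.0, 102.0, 106.0], 0.71)]
cup_lid [([269.0, 252.0, 24.0, 14.0], 0.67)]
sample_cup [([242.0, 345.0, 21.0, 42.0], 0.63)]
spare_card [([328.0, 202.0, 58.0, 31.0], 0.66), ([409.0, 252.0, 13.0, 13.0], 0.47)]
timer [([348.0, 371.0, 31.0, 24.0], 0.72)]
tweezers []
petri_dish [([396.0, 279.0, 22.0, 14.0], 0.59)]
```

```bash
python3 - <<'E'
from h import *
a=arm.capture("scene");b=arm.capture("side")
save("pics/s1.png",a,(220,180,460,360),3.3);save("pics/d1.png",b,(200,150,440,330),3.3)
E
```

```text
(no output)
```

View pics/s1.png

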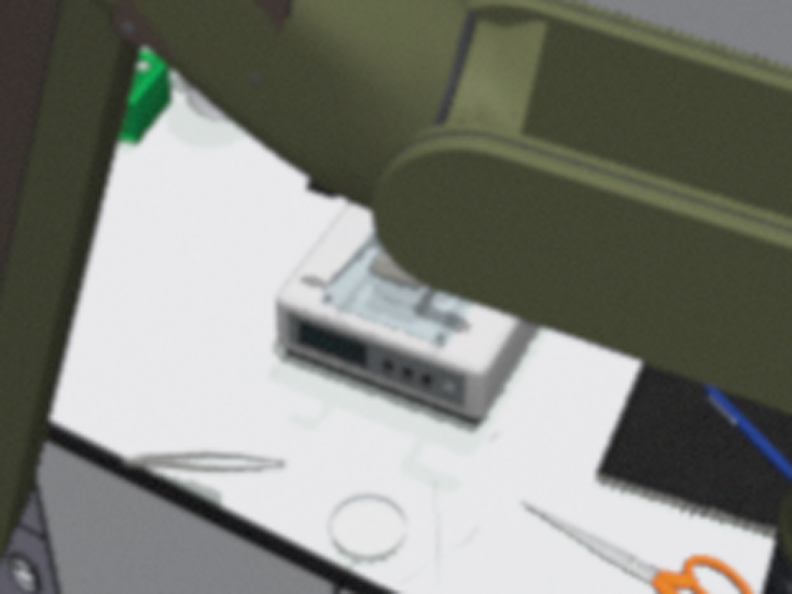

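View pics/d1.png

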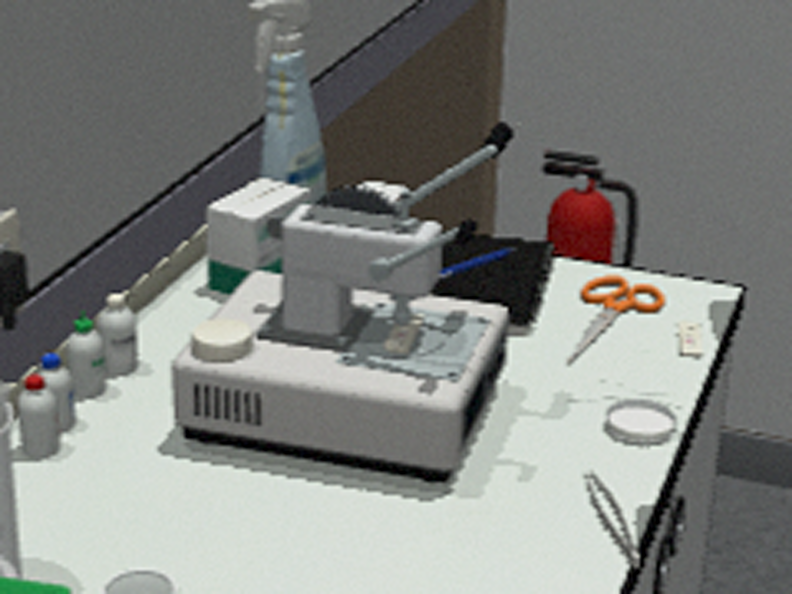

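```bash
cat > fit.py <<'E'
from h import *
from scipy.optimize import least_squares
def lg(a,th0,h,r): t=th0-a; return np.array(h)+r*np.array([-np.cos(t),0,np.sin(t)])
def load(a): return lg(a,np.radians(38),(0,-.072,.162),.14)
def lift(a): return lg(a,np.radians(40),(-.04,.051,.165),.09)
def W(p,q): return Ro.from_euler('z',p[2]).apply(np.atleast_2d(q))+[p[0],p[1],0]
E
python3 - <<'E'
from fit import *
a=arm.capture("scene");b=arm.capture("side")
sc=[((-.125,.1,.08),(280,300)),((-.125,-.1,.08),(480,370)),((-.125,.1,0.005),(278,350)),((-.125,-.1,0.005),(478,420))]
sd=[((-.125,.1,.085),(460,408)),((.125,.1,.085),(175,372)),((-.125,-.1,.085),(507,315)),((.125,.1,.005),(183,435)),((-.125,.1,.005),(450,475)),(load(0),(503,135))]
us=np.array([u for _,u in sc])/3.3+[220,180];ud=np.array([u for _,u in sd])/3.3+[200,150]
def res(p):
    r1=proj(a,W(p,[q for q,_ in sc]))-us; r2=proj(b,W(p,[q for q,_ in sd]+[lift(p[3])]))-np.vstack([ud,[341.5,219.7]])
    return np.r_[r1.ravel(),r2.ravel()]
f=least_squares(res,[.7,0,0,.05],loss='soft_l1',f_scale=1.5);p=f.x
print(p,np.degrees(p[2]));print(np.round(res(p).reshape(-1,2),1))
np.save("p.npy",p)
for n,q in(("loadgrip",load(0)),("load4",load(.698)),("loadhinge",(0,-.072,.162)),("lift",lift(p[3])),("lift1",lift(1)),("crystal",(-.05,0,.089))): print(n,W(p,q).round(4))
s=arm.observe();print(Ro.from_rotvec(s["orientation"]).as_matrix().round(3))
for c,n,k in((a,"scene",(220,180)),(b,"side",(200,150))):
    im=c["pixels"][:,:,::-1].copy();im=im[k[1]:k[1]+180,k[0]:k[0]+240];im=cv2.resize(im,None,fx=3.3,fy=3.3)
    P=[(x,y,z) for x in(-.125,.125) for y in(-.1,.1) for z in(0,.085)]+[(x,y,z) for x in(-.078,.052) for y in(-.025,.025) for z in(.135,.19)]+[load(0),lift(p[3]),(-.05,0,.089)]
    for u in (proj(c,W(p,P))-k)*3.3: cv2.circle(im,tuple(int(v) for v in u),3,(0,0,255),-1)
    cv2.imwrite(f"pics/fit_{n}.png",im)
E
```

```text
[ 0.64288508 -0.08012926  0.06379723  0.13058822] 3.655312288004843
[[-2.9 -0.2]
 [ 1.2  2.3]
 [-1.3  2.9]
 [ 0.6  5.6]
 [-1.  -1.7]
 [-2.5 -5.1]
 [ 1.2 -4.9]
 [-3.8  0.9]
 [ 0.8  3.8]
 [-1.7  0.6]
 [ 0.  -0. ]]
loadgrip [[ 0.5374 -0.159   0.2482]]
load4 [[ 0.5078 -0.1609  0.1571]]
loadhinge [[ 0.6475 -0.152   0.162 ]]
lift [[ 0.524  -0.0366  0.2134]]
lift1 [[ 0.514  -0.0373  0.1382]]
crystal [[ 0.593  -0.0833  0.089 ]]
[[ 0.387 -0.     0.922]
 [-0.922 -0.     0.387]
 [ 0.    -1.    -0.   ]]
```

View pics/fit_side.png

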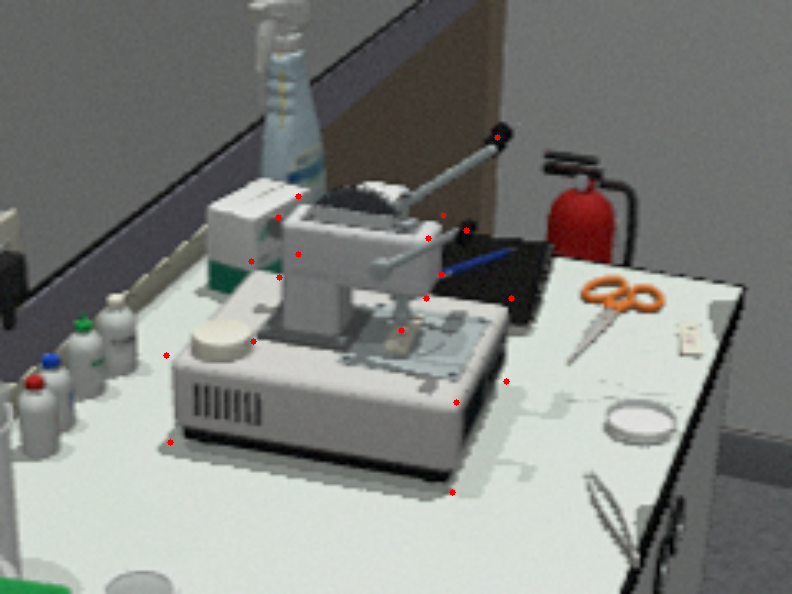

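The side view shows the press with the load grip at crop (503,133) and the lifter grip at (467,230). The fit is about 10 crop px off at the head, because the rounded housing corners bias it. I'll move to a high pose in front of the press and look again from there.

```bash
python3 -m creep '[[[0,-6,0,0,0,0,1],[0,-12,0,0,3,0,1],[0,-18,0,0,6,0,1],[-4.1,-19,4.1,0,9,0,1],[-8.2,-19,8.2,0,12,0,1],[-12.3,-19,12.3,0,15,0,1],[-16.4,-19,16.4,0,17,0,1],[-20.5,-19,20.5,0,19,0,1],[-24.6,-19,24.6,0,19,0,1],[-28.7,-19,28.7,0,19,0,1],[-32.8,-19,32.8,0,19,0,1],[-37.4,-19,37.4,0,19,0,1]]]'
python3 - <<'E'
from h import *
for n in("scene","side","wrist"):
    c=arm.capture(n);np.save(f"{n}.npy",c,allow_pickle=True);save(f"pics/{n}2.png",c)
    print(n,(-np.array(c["R"]).T@c["t"]).round(3),np.array(c["R"])[2].round(2))
    for t in("spectrometer","load_grip","lift_grip","anvil","card","crystal"):
        print(t,[(np.round(b["rect"]).tolist(),round(b["score"],2)) for b in arm.boxes_of(n,t)[:2]])
save("pics/two.png",{"pixels":np.hstack([np.load("wrist.npy",allow_pickle=True).item()["pixels"]])},None,1.25)
E
```

```text
t: 3.2
ee_pos: [0.422, -0.0411, 0.4216]
orientation: [-1.239, 1.16, -1.162]
ft_force: [0.6, -0.3, -0.1]
width: 0.0003
scene [-0.335 -0.59   1.095] [ 0.63  0.41 -0.66]
spectrometer [([352.0, 263.0, 98.0, 94.0], 0.8), ([343.0, 265.0, 24.0, 11.0], 0.53)]
load_grip [([362.0, 236.0, 23.0, 31.0], 0.78), ([352.0, 263.0, 97.0, 100.0], 0.34)]
lift_grip [([323.0, 236.0, 19.0, 4.0], 0.51)]
anvil [([327.0, 235.0, 25.0, 2.0], 0.48)]
card [([344.0, 263.0, 22.0, 10.0], 0.44)]
crystal [([351.0, 263.0, 102.0, 93.0], 0.62)]
side [0.186 1.098 0.724] [ 0.3  -0.85 -0.43]
spectrometer [([303.0, 243.0, 109.0, 109.0], 0.88)]
load_grip [([327.0, 200.0, 58.0, 27.0], 0.76)]
lift_grip [([332.0, 225.0, 26.0, 14.0], 0.66), ([303.0, 242.0, 105.0, 102.0], 0.19)]
anvil [([303.0, 242.0, 99.0, 104.0], 0.26)]
card [([348.0, 370.0, 25.0, 25.0], 0.71)]
crystal [([302.0, 244.0, 103.0, 110.0], 0.62)]
wrist [ 0.489 -0.041  0.563] [-0.27 -0.02 -0.96]
spectrometer [([394.0, 54.0, 249.0, 109.0], 0.69), ([265.0, 213.0, 42.0, 23.0], 0.68)]
load_grip [([461.0, 42.0, 116.0, 84.0], 0.64), ([395.0, 55.0, 250.0, 110.0], 0.3)]
lift_grip [([312.0, 45.0, 34.0, 90.0], 0.79)]
anvil [([396.0, 56.0, 252.0, 111.0], 0.17)]
card [([337.0, 36.0, 13.0, 22.0], 0.52)]
crystal [([394.0, 54.0, 251.0, 107.0], 0.8)]
```

View pics/two.png

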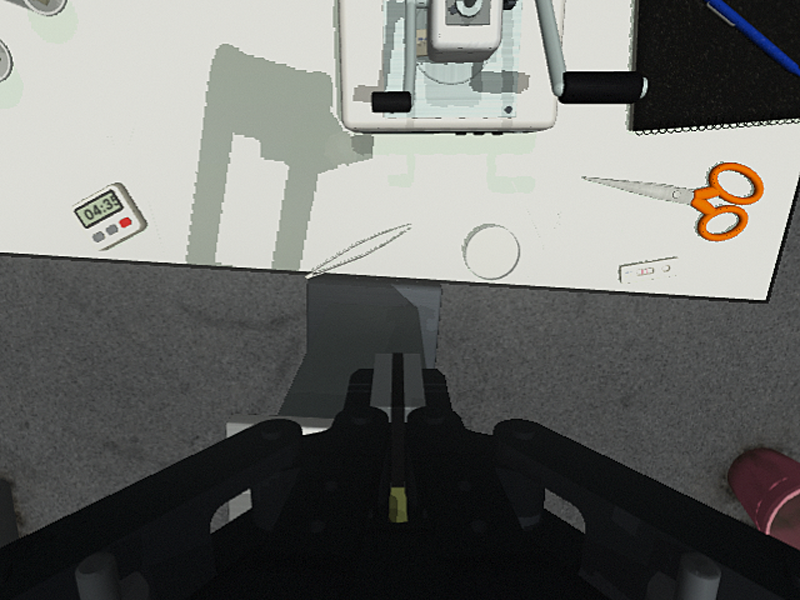

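The wrist view shows the lifter grip at about (313,82) and the load grip at about (482,70), in raw pixels.

```bash
python3 - <<'E'
from fit import *
w=np.load("wrist.npy",allow_pickle=True).item();b=np.load("side.npy",allow_pickle=True).item()
L=tri([ray(w,(312.8,81.6)),ray(b,(341.5,219.7))]);G=tri([ray(w,(482.4,69.8)),ray(b,(352.4,190.9))])
print("tri lift",L,"load",G)
# head: front-top edge corners in the side picture and wrist
P=[load(0)]
sd=[(load(0),(352.4,190.9)),((-.078,.025,.187),(200+441/3.3,150+228/3.3)),((.052,.025,.187),(200+283/3.3,150+210/3.3))]
wr=[(load(0),(482.4,69.8))]
# load grip ends in wrist
for y,u in((.023,560),(-.023,645)): wr.append((load(0)+[0,y,0],(u/1.25,87/1.25)))
def res(p):
    r1=proj(w,W(p,[q for q,_ in wr]+[lift(p[3])]))-np.array([u for _,u in wr]+[(312.8,81.6)])
    r2=proj(b,W(p,[q for q,_ in sd]+[lift(p[3])]))-np.array([u for _,u in sd]+[(341.5,219.7)])
    return np.r_[r1.ravel(),r2.ravel()]
f=least_squares(res,np.load("p.npy"),loss='soft_l1',f_scale=1.5);p=f.x;np.save("p.npy",p)
print(p,np.degrees(p[2]));print(res(p).reshape(-1,2).round(1).tolist())
for n,q in(("load0",load(0)),("load4",load(.698)),("lift0",lift(p[3])),("lift.6",lift(.6)),("lift1",lift(1))): print(n,W(p,q).round(4))
s=arm.observe();print(s["ee_pos"],Ro.from_rotvec(s["orientation"]).as_matrix().round(3))
im=cv2.resize(w["pixels"][:,:,::-1].copy()[:250],None,fx=1.25,fy=1.25)
Q=[(x,y,z) for x in(-.125,.125) for y in(-.1,.1) for z in(0,.085)]+[(x,y,z) for x in(-.078,) for y in(-.025,.025) for z in(.135,.19)]+[load(0),lift(p[3]),(-.05,0,.089)]
print((proj(w,W(p,Q))*1.25).round().tolist()); print(((proj(b,W(p,Q))-[200,150])*3.3).round().tolist())
E
```

```text
tri lift [ 0.5233636  -0.03461605  0.21427408] load [ 0.53424624 -0.15935906  0.25055855]
[ 0.64187547 -0.08083698  0.06066379  0.12267113] 3.4757791213824465
[[-0.7, 0.0], [2.6, 0.1], [-3.2, 0.3], [2.8, 0.0], [-1.3, 0.6], [-3.5, 4.1], [-0.9, 3.3], [0.2, -0.2]]
load0 [[ 0.5361 -0.1594  0.2482]]
load4 [[ 0.5066 -0.1612  0.1571]]
lift0 [[ 0.5235 -0.0369  0.214 ]]
lift.6 [[ 0.5095 -0.0378  0.1738]]
lift1 [[ 0.5131 -0.0376  0.1382]]
[ 0.42167747 -0.04278243  0.42131373] [[ 0.066 -0.     0.998]
 [-0.998  0.     0.066]
 [-0.    -1.    -0.   ]]
[[535.0, 133.0], [560.0, 129.0], [351.0, 132.0], [342.0, 128.0], [556.0, -144.0], [589.0, -207.0], [345.0, -144.0], [334.0, -208.0], [491.0, 63.0], [505.0, 48.0], [428.0, 62.0], [433.0, 48.0], [602.0, 87.0], [395.0, 102.0], [454.0, 37.0]]
[[508.0, 381.0], [513.0, 299.0], [453.0, 493.0], [458.0, 402.0], [255.0, 341.0], [254.0, 261.0], [172.0, 442.0], [168.0, 355.0], [443.0, 275.0], [445.0, 216.0], [428.0, 299.0], [430.0, 238.0], [499.0, 137.0], [468.0, 229.0], [402.0, 330.0]]
```

```bash
python3 -m creep '[[[0,3.5,4,0,0,0,1],[0,8,7,0,0,0,1],[0,12.5,9.3,0,0,0,1],[0,17,9.5,0,0,0,1],[0,18.6,9.5,0,0,0,1],[0,18.6,9.5,0,0,0,1]]]'
python3 -m creep '[[[0,0.8,0,0,0,0,1],[0,1.6,-0.2,0,0,0,1],[0,2.4,-0.4,0,0,0,1],[0,3.2,-0.6,0,0,0,1]]]'
python3 - <<'E'
from h import *
c=arm.capture("wrist");a=arm.capture("side");print(arm.observe()["ee_pos"],arm.observe()["ft_force"])
save("pics/l1.png",{"pixels":np.vstack([c["pixels"][0:300,140:540],cv2.resize(a["pixels"][150:280,230:403],(400,300))])})
E
```

```text
t: 5.0
ee_pos: [0.5154, -0.0362, 0.2336]
orientation: [-1.242, 1.163, -1.158]
ft_force: [0.1, -1.2, 0.5]
width: -0.0
t: 5.5
ee_pos: [0.5101, -0.0369, 0.2031]
orientation: [-1.24, 1.16, -1.16]
ft_force: [-0.9, -0.1, 0.9]
width: -0.0001
[ 0.50972085 -0.03679335  0.20237508] [-0.27829484 -0.34654411  0.5846656 ]
```

View pics/l1.png

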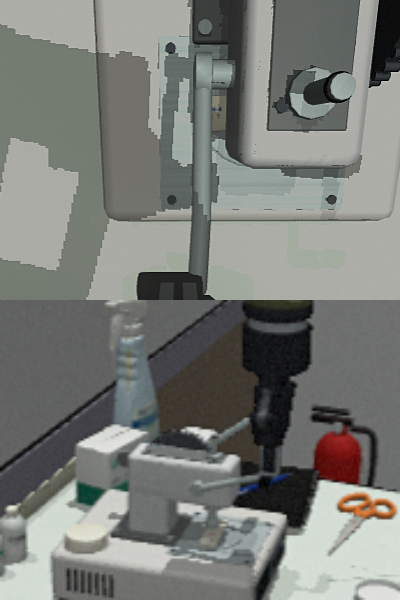

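The fingers sit on the lifter grip and the lever is going down. I'll continue to the stop.

```bash
python3 -m creep '[[[0,1,0,0,0,0,1],[0,2,0,0,0,0,1],[0,3,0,0,0,0,1],[0,4,0.1,0,0,0,1],[0,5,0.2,0,0,0,1],[0,5.4,0.2,0,0,0,1]]]'
for i in 1 2 3; do python3 -m creep '[[[0,0.2,0,0,0,0,1]]]'|grep -E 'ee|for'; done
```

```text
t: 6.35
ee_pos: [0.5129, -0.0367, 0.1486]
orientation: [-1.239, 1.16, -1.16]
ft_force: [0.9, 0.6, 2.3]
width: -0.0003
ee_pos: [0.5132, -0.0368, 0.1472]
ft_force: [0.5, 1.2, 1.6]
ee_pos: [0.5133, -0.0368, 0.1456]
ft_force: [1.4, 0.1, 0.7]
ee_pos: [0.5134, -0.0369, 0.1444]
ft_force: [-1.4, 0.3, 17.0]
```

```bash
python3 -m creep '[[[0,-4,-0.3,0,0,0,1],[0,-10,-0.3,0,0,0,1],[0,-15.5,-0.3,0,0,0,1],[4,-15.5,0.5,0,0,0,1],[8,-15.5,1.5,0,0,0,1],[12.2,-15.5,2.5,0,0,0,1],[12.2,-15.0,2.5,0,0,0,1],[12.2,-15.0,2.5,0,0,0,1]]]'
python3 - <<'E'
from fit import *
p=np.load("p.npy")
c=arm.capture("wrist");a=arm.capture("side");print(arm.observe()["ee_pos"],arm.observe()["ft_force"])
for n,q in(("up",lift(.12)),("down",lift(1)),("load",load(0))): print(n,(proj(a,W(p,q))-[230,150])*400/173)
save("pics/m1.png",{"pixels":np.vstack([c["pixels"][0:300,140:540],cv2.resize(a["pixels"][150:280,230:403],(400,300))])})
E
```

```text
t: 7.72
ee_pos: [0.5444, -0.1564, 0.2923]
orientation: [-1.24, 1.163, -1.158]
ft_force: [-0.9, 0.3, -0.0]
width: -0.0002
[ 0.5447875  -0.1557844   0.29303336] [ 0.62075128  0.05936262 -0.27079071]
up [[258.22497084 160.45003716]]
down [[264.33884336 221.98011265]]
load [[280.1099801   96.05081282]]
```

View pics/m1.png

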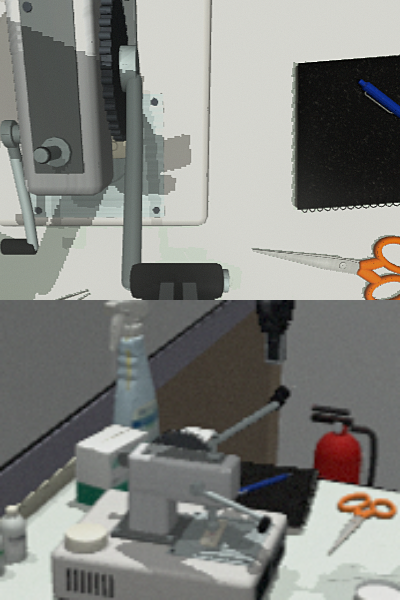

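The side crop shows the lifter fully down, with its grip at (264,522), and the fingers centred over the load grip. Now the load lever, in small force-monitored steps.

```bash
python3 -m creep '[[[0.2,1.5,-0.5,0,0,0,1],[0.2,3,-0.8,0,0,0,1],[0.2,3.2,-0.8,0,0,0,1]]]'|grep -E 'ee|for'
for i in 1 2 3 4 5 6 7 8 9 10 11; do python3 -m creep '[[[0,0.25,-0.16,0,0,0,1]]]'|grep -E 'ee|for'|tr '\n' ' ';echo; done
```

```text
ee_pos: [0.5359, -0.1586, 0.2593]
ft_force: [-1.2, 0.1, -0.1]
ee_pos: [0.5361, -0.1594, 0.2585] ft_force: [-0.1, -0.7, 0.6] 
ee_pos: [0.5349, -0.1597, 0.2567] ft_force: [-0.0, -0.6, 5.0] 
ee_pos: [0.534, -0.1598, 0.2553] ft_force: [-0.1, 1.4, 9.2] 
ee_pos: [0.5329, -0.16, 0.2539] ft_force: [-1.4, 1.6, 12.9] 
ee_pos: [0.5318, -0.1601, 0.2524] ft_force: [-1.8, 2.9, 17.5] 
ee_pos: [0.529, -0.1602, 0.2488] ft_force: [-1.8, -0.0, 6.1] 
ee_pos: [0.5263, -0.1603, 0.2451] ft_force: [-2.4, 0.6, 3.7] 
ee_pos: [0.5242, -0.1605, 0.2418] ft_force: [-3.4, -0.7, 5.0] 
ee_pos: [0.5226, -0.1606, 0.2388] ft_force: [-2.1, 0.1, 3.1] 
ee_pos: [0.5214, -0.1606, 0.2361] ft_force: [-3.1, -0.8, 6.9] 
ee_pos: [0.5205, -0.1607, 0.2344] ft_force: [-4.2, -0.4, 10.9]
```

```bash
for i in 1 2 3 4 5 6 7 8 9; do python3 -m creep '[[[0,0.25,-0.08,0,0,0,1]]]'|grep -E 'ee|for'|tr '\n' ' ';echo; done
```

```text
ee_pos: [0.5197, -0.1609, 0.2328] ft_force: [-5.6, 0.8, 14.8] 
ee_pos: [0.5188, -0.1609, 0.231] ft_force: [-9.1, 0.6, 15.6] 
ee_pos: [0.5173, -0.161, 0.2272] ft_force: [-3.2, -0.7, 4.0] 
ee_pos: [0.5165, -0.161, 0.2239] ft_force: [-2.7, -1.0, 3.5] 
ee_pos: [0.5157, -0.161, 0.2211] ft_force: [-3.5, -1.1, 4.6] 
ee_pos: [0.5151, -0.1609, 0.2185] ft_force: [-2.9, -0.5, 4.7] 
ee_pos: [0.5146, -0.1609, 0.2159] ft_force: [-1.6, -0.1, 2.7] 
ee_pos: [0.5138, -0.1609, 0.2136] ft_force: [-2.9, 0.5, 6.0] 
ee_pos: [0.5132, -0.161, 0.2118] ft_force: [-3.7, 0.3, 11.3]
```

First click at z≈0.236 and second at z≈0.214, both as predicted.

```bash
for i in 1 2 3 4 5 6 7 8 9 10; do python3 -m creep '[[[0,0.25,-0.05,0,0,0,1]]]'|grep -E 'ee|for'|tr '\n' ' ';echo; done
```

```text
ee_pos: [0.5127, -0.1611, 0.21] ft_force: [-5.2, 0.3, 14.8] 
ee_pos: [0.5121, -0.1612, 0.2081] ft_force: [-5.1, 0.4, 6.6] 
ee_pos: [0.5112, -0.1612, 0.2045] ft_force: [-3.8, -1.8, 5.6] 
ee_pos: [0.5104, -0.1612, 0.2014] ft_force: [-4.0, -1.1, 4.6] 
ee_pos: [0.5102, -0.1612, 0.1987] ft_force: [-2.5, -0.5, 5.3] 
ee_pos: [0.5099, -0.1612, 0.1961] ft_force: [-3.0, 0.1, 4.0] 
ee_pos: [0.5095, -0.1612, 0.1935] ft_force: [-2.0, -0.1, 3.4] 
ee_pos: [0.5091, -0.1612, 0.191] ft_force: [-2.1, -1.0, 3.9] 
ee_pos: [0.5087, -0.1613, 0.1889] ft_force: [-3.2, 1.2, 8.0] 
ee_pos: [0.5084, -0.1613, 0.1871] ft_force: [-3.3, 0.9, 11.8]
```

```bash
for i in 1 2 3 4 5 6 7; do python3 -m creep '[[[0,0.25,-0.01,0,0,0,1]]]'|grep -E 'ee|for'|tr '\n' ' ';echo; done; for i in 1 2 ; do python3 -m creep '[[[0,0.1,0,0,0,0,1]]]'|grep -E 'ee|for'|tr '\n' ' ';echo; done
```

```text
ee_pos: [0.5082, -0.1614, 0.1852] ft_force: [-5.6, 1.2, 15.2] 
ee_pos: [0.5079, -0.1614, 0.1824] ft_force: [-4.2, -0.8, 4.5] 
ee_pos: [0.5074, -0.1614, 0.1791] ft_force: [-4.6, -0.6, 4.7] 
ee_pos: [0.5072, -0.1614, 0.1763] ft_force: [-4.1, -0.4, 5.0] 
ee_pos: [0.5073, -0.1614, 0.1736] ft_force: [-2.9, -0.0, 3.5] 
ee_pos: [0.5073, -0.1613, 0.171] ft_force: [-2.1, -0.1, 3.6] 
ee_pos: [0.5073, -0.1614, 0.1685] ft_force: [-3.3, 0.2, 3.5] 
ee_pos: [0.5074, -0.1613, 0.1674] ft_force: [-1.4, 0.1, 2.5] 
ee_pos: [0.5075, -0.1614, 0.1667] ft_force: [-1.9, -0.4, 3.6]
```

```bash
for i in 1 2 3; do python3 -m creep '[[[0,0.06,0,0,0,0,1]]]'|grep -E 'ee|for'|tr '\n' ' ';echo; done; python3 -m creep '[[[0,0,0,0,0,0,1],[0,0,0,0,0,0,1]]]'
```

```text
ee_pos: [0.5074, -0.1614, 0.1663] ft_force: [-2.1, 0.1, 4.6] 
ee_pos: [0.5074, -0.1614, 0.1658] ft_force: [-1.9, 0.6, 4.9] 
ee_pos: [0.5074, -0.1614, 0.1654] ft_force: [-1.8, 0.7, 6.9] 
t: 13.7
ee_pos: [0.5074, -0.1614, 0.1654]
orientation: [-1.239, 1.16, -1.161]
ft_force: [-1.9, -0.2, 5.3]
width: 0.0
```

The force began to rise at z≈0.166, the predicted fourth notch. One last look.

```bash
python3 - <<'E'
from fit import *
p=np.load("p.npy");a=arm.capture("side");c=arm.capture("scene");s=arm.observe();print(s["ee_pos"],s["ft_force"])
for n,q in(("lift",lift(1)),("load4",load(.698))): print(n,(proj(a,W(p,q))-[240,160])*3.5)
save("pics/f.png",{"pixels":np.hstack([cv2.resize(x["pixels"][160:320,u:u+110],None,fx=3.5,fy=3.5) for x,u in((a,260),(c,300))])})
E
```

```text
[ 0.50741184 -0.16138378  0.16541256] [-2.56116788  0.20900912  5.05503192]
lift [[365.14292413 301.02239553]]
load4 [[418.68598023 219.50458148]]
```

View pics/f.png

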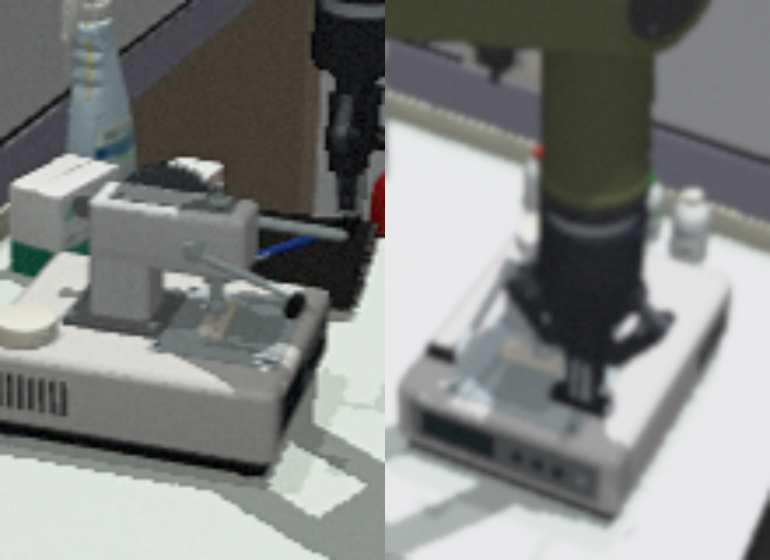

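The final view shows the lifter down at (295,304) against a predicted (295,301). The load rod is about level under the fingers, the foot is down and the card is in place.

```bash
python3 -c "
from station import arm
print(arm.close_job())"
```

```text
the job is handed in; nothing more can be done
None
```

The lifter lever is fully down and the load lever is held at its fourth click. I handed the job in at about 14 s of the 54 s allowed, with the arm still pressing.

- **Lifter:** I pushed it until it met its stop, where the force jumped to 17 N at the height predicted for the stop. Pictures afterwards show it staying down, with the foot lowered.
- **Load lever:** I counted the clicks by force. The rises came at tool heights of about 0.236, 0.214, 0.190 and 0.166 m, which match the four predicted notches. At the end it was held at 0.1654 m with about 5 N, at the start of the fourth rise and before the next tooth.
- **Last picture:** the lifter is down, the load rod is roughly level and the card is in place under the foot. I saw nothing else moved, but I did not re-measure each bystander.
- **Disagreements:** leaving each notch took 15 to 17 N at the wrist, well above the 4.5 to 6.5 N given; I did not find out why. The first camera fit from the housing's rounded corners was off, so I located the levers from the grips instead. The head corners still missed by up to about 5 pixels in that fit, but the contact heights agreed with it to about 1 mm.

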